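# Register cap held at the half-way bayonet mark

### The job

Zero the meter register: twist the spring-return reset knob clockwise right to its stop, let go so that it springs back, and only then put the loose cap into the bayonet mouth of the register gear housing, lugs through the slots and pushed fully home. Twist the cap clockwise to half-way (about 45 degrees, its grip bar in line with the two raised ribs on the housing), never on to the lock click, and finish while still gripping it there, since it springs back if let go. Leave the gauge, the valve body and the flow straightener where they are.

Things in the scene. Friction and masses are not known exactly. Their poses are not given: they have to be found in the camera images.
- knob_axis (a point): On the vertical axis of the steel reset knob, at grip height, 67 mm above the panel. Fixed frame, z up. Fixed aluminium block 84 mm square, 36 mm high; on it a 48 mm knob disc, top at 45 mm, with an upright grip bar 46 mm long, 12 mm thick, from 45 to 79 mm above the panel. At joint 0 the bar lies along this x axis.
- reset_knob (a joint): Angle of the reset knob, rad: 0 at rest, grows clockwise seen from above to its stop at 1.05. A spring returns it (0.04 N m at rest, 0.16 N m at the stop).
- cap_mid (a point): Centre of the loose black plastic cap (0.12 kg, stands upright, 59 mm high): on its axis, 29.5 mm above its underside, z up. Upper part: flange 80 mm in diameter, 17 to 25 mm above the underside; on it an upright grip bar along the cap's x axis, 50 mm long, 14 mm thick, from 25 to 59 mm. Lugs lie along x too; half a turn gives the same cap.
- cap: Same cap, origin at the centre of its underside, same axes. Lower part: a plug 52 mm in diameter, 17 mm long, foot bevelled; two lugs at the foot along +x and -x, reaching 33 mm from the axis, 10 mm wide, 6 mm high.
- socket_mouth (a point): Centre of the bayonet mouth (56 mm in diameter), at the top of the ring, 63.5 mm above the panel, z up. Two slots 17 mm wide, reaching 36 mm from the axis, at +45 and -135 degrees (anticlockwise from x, seen from above): the lugs go in there until the flange rests on the ring (cap_mid then 12.5 mm above this point). Half-way is 45 degrees clockwise: cap x along this x.
- housing: Fixed grey register gear housing, 130 x 110 x 45 mm, with an 88 mm aluminium ring on top; origin under its centre, axes as the mouth's. Two raised ribs on +x and -x, 45 to 61 mm from the axis, mark half-way. Lip 8 mm thick; turned clockwise, the lugs run under it with 3 mm vertical play. They meet the lock's spring balls after about 62 degrees and are locked at 90.
- follower (a joint): Spring ring hidden in the mouth, rad, clockwise, 0 at rest. After about 0.13 rad of free twist the lugs push it, so it reads the cap's twist from the slots less 0.13: about 0.65 half-way, 1.44 locked. It pushes the cap back with 0.03 N m at rest, 0.13 N m half-way.
- gauge: Bystander: loose black pressure gauge, face up, 80 mm in diameter, 34 mm high, brass stem on +x to 61 mm; origin at the centre of its underside.
- valve: Bystander: loose brass needle valve body, 84 x 30 mm, 58 mm high; origin at the centre of its underside.
- straightener: Bystander: loose stainless flow straightener, upright cylinder 40 mm in diameter, 58 mm high; origin at the centre of its underside.
Things that resemble listed ones, but are neither listed nor needed, are in the scene too. Leave any orange look-alike of the cap alone.

How it is judged:
By the outcome, as a careful person would: the job done as asked, in the order asked, and still so for the second after the job is handed in, while the arm keeps its last pose, push and grip.
It also fails if it takes over 54 s, if anything falls off the work surface, if the arm or the gripper's body presses on something with over 40 N, if the wrist force passes 120 N, or if a joint passes its speed limit or range.

### The arm

A 6-joint arm with a two-finger parallel gripper is mounted at the origin on the work surface. World frame = base frame: x ahead of the robot, y to its left, z up, the work surface at z = 0. Lengths are in m, angles in rad, forces in N, time in s.
With the tool pointing down it reaches from about 0.325 to 0.75 m from the base axis. Payload 7.6 kg.
Tool frame: the origin (TCP) lies on the centre line of the jaws, within the pads' length; the fingertips stand 19 mm ahead of it and the grasp point (between the pads) is the TCP; z points along the fingers, y is the line along which they close (so a half turn about z gives the same grasp; the last joint's range is limited). The gripper opens to 85 mm and grips with 20 to 120 N. Pads are 22 mm wide; open, the fingers measure 114 mm over their backs; the gripper's body (76 mm by 85 mm) begins 54 mm behind the grasp point. The pads swing forward as they close: fully open they stand 13 mm farther back than shut.
Start: joints at [-1.296, 0.052, 1.401, -0, 1.689, -0.07], TCP at [0.177, -0.494, 0.25] pointing down, gripper open.
Joint ranges: [-2.9, 2.9], [-0.91, 2.17], [0.12, 2.37], [-1.06, 4.2], [0.26, 2.73], [-2.93, 2.93]. Speed limits (rad/s): [2.57, 2.57, 3.01, 3.14, 3.14, 3.14].

### API

Orientations are given as a rotation vector (axis times angle).
In Python, from plant import bot gives the robot as it stands. The module is installed in compiled form; this text tells all that it offers.
- The arm moves only by the tool move_arm, never from a script. Its arguments are lists of equal length, an entry for each row: "linear": the shift along the tool's x, y, z in units of 50 mm (1.0 is 50 mm), a list of three; "rot": the turn, a rotation vector about the tool's x, y, z in rad, a list of three. In form: {"linear": [[dx, dy, dz], ...], "rot": [[ax, ay, az], ...]}. A call has 1 to 5 rows; each row is the pose to reach, as a shift and turn from the pose commanded when the call began, along the tool's axes at that moment; what a row does not reach only later rows make up. A row lasts 1/10 s, in which the tool goes at most 50 mm and 8.59 degrees, less where a joint would pass 70% of its speed; a pose out of reach is approached as far as the arm can. A call with a gripper value outside its range is refused whole. "jaw" is the finger opening in mm, from 0 to 85.4, set as the call begins (left out, the last holds). The fingers move at their own pace and stop on an object; "grip_force" is the grip in N (left out, the last holds). Time passes only in rows, so rows that repeat a pose let the fingers close. It gives the time, the measured TCP pose, the force, the opening and the grip force at its end, in the units of the state.
- bot.sense(): the state, without advancing time (a new reading comes with each control period).
- bot.read_camera(name): name is "scene" or "top" or "wrist"; returns a dict with "frame" (420x560x3 uint8, red, green, blue), "z_map" (420x560 float32, m along the optical axis (not along the pixel's ray), 0 where there is no reading), "vfov" (degrees; the focal length in pixels is half the picture's height over the tangent of half this angle, whatever the lens; pixels are square), "cx", "cy" (the principal point, pixels), "cam_to_world" (4x4, takes a point from camera to world coordinates); the wrist camera has in their place "mount" (4x4, takes a point from camera to tool coordinates, whose origin is the TCP and whose axes are the flange's). Camera axes: x right, y up, looking along -z (the intrinsics and any distortion apply to the point x, -y, -z); pixel columns grow to the right and rows downward; lengths in m; the calibration is good to about 2 mm. A picture is of the moment at which its call begins: read the wrist's pose just before it.
- bot.close_job(): hands the job in; it is judged then, once.
Trained networks look in the newest picture that a camera, given by its name, has taken for a name from the list of things; names that differ only in an ending like _2 or _b are one class to them, and where a whole thing is asked for, a point or a joint stands for the part that bears it (a point fixed in the world has none). Each returns a list of dicts, best first, with "p" (0 to 1); they miss things now and then, are a little off and sometimes report something else, mostly with a low value. They report only what shows in the picture. A call takes as long as a camera call. They do not tell look-alikes from the thing itself.
- bot.outline_of(query, camera): "region" (420x560 bool, what is visible of it) and "at" ([column, row] in pixels, amid what is visible of it).
- bot.spot_point(query, camera): "at" ([column, row] in pixels: a listed point, or the origin of a listed thing).
The state is a dict: "clock": time; "joints": joint angles; "dq": joint speeds; "joint_efforts": joint torques, N m; "eef_pos": TCP position; "ee_rot": TCP orientation; "ft_force": force on the tool from outside, world axes, zero at the start; "wrist_torque": the same for the moment, N m; "grip_width": finger opening in m; "gripper_force": force on a finger pad.
Only numpy, scipy, OpenCV 4.12 (cv2) and the standard library are available. Lean on these libraries where they do the work, as an engineer would, in place of code of your own. Each camera call takes 0.05 s, during which the arm holds its last target. There are 200 camera calls.

## Working session

There is one attempt and no reset: what is moved stays moved. The work goes in short steps, Python scripts to look and compute and a tool call to move; the robot and the scene stay as the last step left them, time stands still between calls to the robot, and variables do not carry over. Pictures are saved under pics/ and viewed, at most 10 in all, crops included, and the job is handed in when it is done.

Besides the shell and the picture viewer there is one more tool, called after "Call:" as a command line: name --argument value ..., lists and objects as JSON in quotes. move_arm: Moves the arm, as the interface text tells. Its arguments: {"type":"object","properties":{"linear":{"type":"array","items":{"type":"array","items":{"type":"number"}}},"rot":{"type":"array","items":{"type":"array","items":{"type":"number"}}},"jaw":{"type":"number"},"grip_force":{"type":"number"}},"required":["linear","rot"]}

```bash
mkdir -p pics; cat > h.py <<'E'
import numpy as np, cv2
from scipy.spatial.transform import Rotation as R
from plant import bot
def tw(c,s=None):
    if 'cam_to_world' in c: return np.array(c['cam_to_world'])
    T=np.eye(4); T[:3,:3]=R.from_rotvec(s['ee_rot']).as_matrix(); T[:3,3]=s['eef_pos']
    return T@np.array(c['mount'])
def grab(n,save=None):
    s=bot.sense(); c=bot.read_camera(n); c['T']=tw(c,s)
    c['f']=210/np.tan(np.radians(c['vfov'])/2)
    if save: cv2.imwrite('pics/'+save,c['frame'][:,:,::-1])
    return c
def ray(c,at):
    d=np.array([(at[0]-c['cx'])/c['f'],-(at[1]-c['cy'])/c['f'],-1.])
    return c['T'][:3,3],c['T'][:3,:3]@d
def atz(c,at,z):
    o,d=ray(c,at); return o+d*(z-o[2])/d[2]
def cloud(c,mask=None):
    v,u=np.nonzero((c['z_map']>0)&(mask if mask is not None else True))
    z=c['z_map'][v,u]
    p=np.c_[(u-c['cx'])/c['f']*z,-(v-c['cy'])/c['f']*z,-z]
    return p@c['T'][:3,:3].T+c['T'][:3,3]
E
python3 - <<'E'
from h import *
np.set_printoptions(precision=4,suppress=True)
for n in ['top','scene']:
    c=grab(n,n+'0.png'); print(n,c['vfov'],c['cx'],c['cy'],c['T'][:3,3],[k for k in c])
    for q,z in [('knob_axis',.067),('cap_mid',.0295),('socket_mouth',.0635),('gauge',0),('valve',0),('straightener',0)]:
        for r in bot.spot_point(q,n)[:3]:
            print(q,round(r['p'],2),np.round(r['at'],1),atz(c,r['at'],z)[:2])
E
```

```text
top 49.247321086771834 271.0302367976574 208.4944640701066 [0.4822 0.0396 1.0529] ['frame', 'z_map', 'vfov', 'cx', 'cy', 'cam_to_world', 'T', 'f']
knob_axis 0.96 [419.9 248.8] [ 0.4873 -0.3036]
cap_mid 0.78 [190.3 190.9] [0.6078 0.2003]
cap_mid 0.74 [108.4 240.7] [0.4932 0.3771]
cap_mid 0.71 [166.6 248.7] [0.4778 0.2484]
gauge 0.63 [277.  130.4] [0.7582 0.0073]
valve 0.85 [209.1 133.6] [0.7469 0.1657]
straightener 0.88 [357.9 142.4] [ 0.7339 -0.1831]
scene 42.51336743409652 281.8122244324387 210.34274116316044 [ 1.3561 -0.0397  0.7838] ['frame', 'z_map', 'vfov', 'cx', 'cy', 'cam_to_world', 'T', 'f']
knob_axis 0.6 [166.2 308.4] [ 0.7911 -0.1746]
knob_axis 0.57 [109.4 192.9] [ 0.4865 -0.3119]
cap_mid 0.8 [375.5 193.4] [0.4827 0.2466]
cap_mid 0.79 [440.7 193. ] [0.4912 0.3889]
cap_mid 0.73 [372.7 158.7] [0.358  0.2668]
socket_mouth 0.96 [275.3 215.2] [0.5739 0.0217]
gauge 0.77 [278.5 310.5] [0.7581 0.0139]
gauge 0.32 [168.3 304.8] [ 0.7304 -0.184 ]
valve 0.95 [363.6 301.8] [0.75   0.1708]
valve 0.21 [276.5 236.2] [0.5689 0.0248]
straightener 0.66 [167.3 309.7] [ 0.7414 -0.185 ]
```

View pics/top0.png

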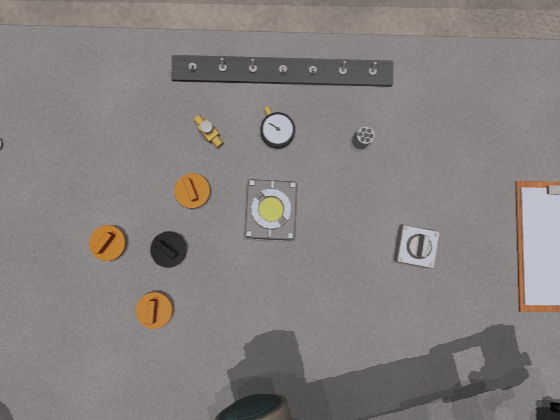

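View pics/scene0.png

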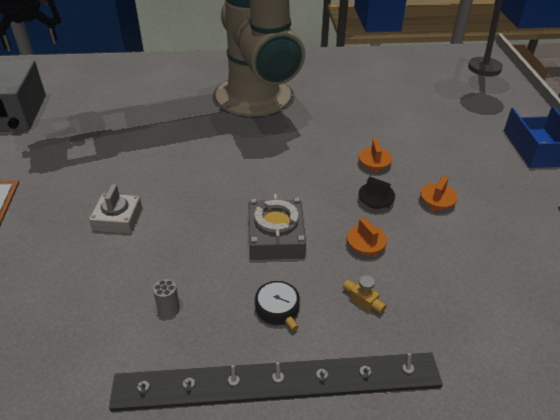

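The top view shows the black cap at (168,249), the knob at (420,246), and the housing mouth at (271,209) with ribs running roughly vertically. The orange look-alikes are around the cap. Next I measure the bar directions from the depth data.

```bash
cat >> h.py <<'E'
def bar(P,xy,z0,z1,r=.04):
    q=P[(P[:,2]>z0)&(P[:,2]<z1)&(np.hypot(*(P[:,:2]-xy).T)<r)]
    if len(q)<15: return None
    (cx,cy),(w,h),a=cv2.minAreaRect((q[:,:2]*1000).astype(np.float32))
    if w<h: w,h,a=h,w,a+90
    return dict(c=np.round([cx,cy],1),m=np.round(q.mean(0)*1000,1),size=np.round([w,h],1),ang=round((a+90)%180-90,1),n=len(q))
E
python3 - <<'E'
from h import *
for n in ['top','scene']:
    P=cloud(grab(n))
    q=P[np.hypot(*(P[:,:2]-[.487,-.15]).T)<.03]; print(n,'table',q[:,2].mean())
    print('knob',bar(P,[.487,-.307],.065,.09)); print('block',bar(P,[.487,-.307],.03,.04,.07))
    print('cap',bar(P,[.48,.247],.045,.07)); print('capflange',bar(P,[.48,.247],.015,.03,.05))
    print('ring',bar(P,[.573,.04],.056,.075,.07)); print('box',bar(P,[.573,.04],.03,.075,.1))
    # ribs
    d=P-[.573,.04,0]
E
```

```text
top table 0.0011158649387511999
knob {'c': array([ 493.5, -310.5]), 'm': array([ 493.3, -309.6,   77.9]), 'size': array([44.9, 12.5]), 'ang': -8.9, 'n': 161}
block {'c': array([ 493.7, -310.9]), 'm': array([ 493.1, -307.9,   36.9]), 'size': array([84.3, 84.1]), 'ang': 80.1, 'n': 900}
cap {'c': array([476.9, 245.9]), 'm': array([477. , 244.8,  58.2]), 'size': array([49.5, 14.8]), 'ang': 54.2, 'n': 172}
capflange {'c': array([476.8, 245.6]), 'm': array([476.7, 244.2,  25.5]), 'size': array([78., 78.]), 'ang': -43.2, 'n': 818}
ring {'c': array([567.2,  19.9]), 'm': array([568.5,  19.3,  63.5]), 'size': array([123.7,  87.5]), 'ang': -6.4, 'n': 704}
box {'c': array([568.5,  18.9]), 'm': array([567.6,  19.1,  50.4]), 'size': array([133.1, 110.1]), 'ang': -1.9, 'n': 2915}
scene table -0.0005857764094294757
knob {'c': array([ 495.5, -307.9]), 'm': array([ 497.8, -306.2,   74.9]), 'size': array([48.6, 14.1]), 'ang': -7.9, 'n': 156}
block {'c': array([ 495.3, -307.2]), 'm': array([ 505.6, -304.2,   35.3]), 'size': array([87.3, 85.5]), 'ang': -10.0, 'n': 787}
cap {'c': array([477.4, 249.9]), 'm': array([481. , 248.9,  54.7]), 'size': array([49.7, 19.9]), 'ang': 57.2, 'n': 205}
capflange {'c': array([484.4, 248.1]), 'm': array([491.3, 244.7,  24.2]), 'size': array([79.4, 67.8]), 'ang': 75.1, 'n': 510}
ring {'c': array([570. ,  22.8]), 'm': array([573.3,  22.7,  61.8]), 'size': array([91.4, 88.9]), 'ang': -46.5, 'n': 700}
box {'c': array([570.7,  23.1]), 'm': array([584.5,  22. ,  49.2]), 'size': array([134., 109.]), 'ang': -1.8, 'n': 2693}
```

```bash
cat >> h.py <<'E'
def plan(xyz,yaw):
    """xyz m, yaw deg of tool x (mod 180), tool straight down -> linear (50 mm units), rot"""
    s=bot.sense(); A=R.from_rotvec(s['ee_rot']); p=np.array(s['eef_pos'])
    best=None
    for y in (yaw,yaw+180):
        B=R.from_euler('z',y,degrees=True)*R.from_rotvec([np.pi,0,0])
        r=(A.inv()*B).as_rotvec()
        if best is None or np.linalg.norm(r)<np.linalg.norm(best): best=r
    l=A.inv().apply(np.array(xyz)-p)/.05
    print('linear',np.round(l,3).tolist(),'rot',np.round(best,3).tolist(),'rows',round(max(np.linalg.norm(l),np.linalg.norm(best)/.15),1))
def st():
    s=bot.sense(); x=R.from_rotvec(s['ee_rot']).as_matrix()
    print('t',round(s['clock'],2),'p',np.round(s['eef_pos'],4),'yaw',round(np.degrees(np.arctan2(x[1,0],x[0,0])),1),'tilt',np.round(x[:2,2],3),'F',np.round(s['ft_force'],1),'M',np.round(s['wrist_torque'],2),'w',round(s['grip_width']*1e3,1),'q',np.round(s['joints'],2))
E
python3 -c "
from h import *
st(); plan([.494,-.309,.22],-9)"
```

```text
t 0.8 p [ 0.1775 -0.4941  0.2503] yaw 19.8 tilt [ 0. -0.] F [-0.3  0.5  0.1] M [-0.01 -0.    0.  ] w 85.3 q [-1.3   0.05  1.4  -0.    1.69 -0.07]
linear [7.21, -1.345, 0.607] rot [0.0, -0.0, 0.502] rows 7.4
```

Call:
move_arm --linear '[[7.21, -1.345, 0.6], [7.21, -1.345, 0.6], [7.21, -1.345, 0.6], [7.21, -1.345, 0.6], [7.21, -1.345, 0.6]]' --rot '[[0, 0, 0.502], [0, 0, 0.502], [0, 0, 0.502], [0, 0, 0.502], [0, 0, 0.502]]'

```text
clock: 1.3
eef_pos: [0.3808, -0.3753, 0.2313]
ee_rot: [3.131, -0.252, 0.001]
ft_force: [-0.2, -0.5, 0.7]
grip_width: 0.0852
gripper_force: 0.0
```

```bash
python3 -c "
from h import *
st(); plan([.494,-.309,.22],-9)"
```

```text
t 1.3 p [ 0.3808 -0.3753  0.2313] yaw -9.2 tilt [ 0.    -0.001] F [-0.2 -0.5  0.7] M [-0.02  0.01  0.01] w 85.2 q [-0.85  0.08  1.4  -0.    1.65  0.88]
linear [2.023, -1.67, 0.225] rot [0.0, -0.0, -0.003] rows 2.6
```

Call:
move_arm --linear '[[2.02, -1.67, 0.22], [2.02, -1.67, 0.22], [2.02, -1.67, 0.22], [2.02, -1.67, 0.22]]' --rot '[[0, 0, 0], [0, 0, 0], [0, 0, 0], [0, 0, 0]]'

```text
clock: 1.7
eef_pos: [0.4948, -0.307, 0.2191]
ee_rot: [-3.131, 0.239, 0.001]
ft_force: [-1.4, -0.0, -0.1]
grip_width: 0.0855
gripper_force: 0.0
```

```bash
python3 -c "
from h import *
st(); c=grab('wrist','w1.png'); P=cloud(c)
print(c['mount']); print(bar(P,[.494,-.309],.065,.09),bar(P,[.494,-.309],.03,.04,.07))
for r in bot.spot_point('knob_axis','wrist')[:2]: print(r['p'],r['at'],atz(c,r['at'],.067))
"
```

```text
t 1.7 p [ 0.4948 -0.307   0.2191] yaw -8.7 tilt [-0.     0.001] F [-1.4 -0.  -0.1] M [-0.    0.04  0.01] w 85.5 q [-0.62  0.23  1.27  0.    1.64  1.1 ]
[[ 5.35092328e-04  9.57108882e-01  2.89727979e-01  7.37026574e-02]
 [ 9.99999785e-01 -6.22049541e-04  2.08046623e-04  7.80083340e-04]
 [ 3.79348428e-04  2.89727805e-01 -9.57109009e-01 -1.23755524e-01]
 [ 0.00000000e+00  0.00000000e+00  0.00000000e+00  1.00000000e+00]]
{'c': array([ 493.2, -309.2]), 'm': array([ 495. , -309.5,   78.7]), 'size': array([45.8, 12. ]), 'ang': -9.9, 'n': 958} {'c': array([ 492.8, -309.1]), 'm': array([ 498. , -310. ,   36.3]), 'size': array([84.1, 84.1]), 'ang': 80.2, 'n': 6223}
0.71 [288.8, 195.9] [ 0.4923881  -0.30959729  0.067     ]
```

View pics/w1.png

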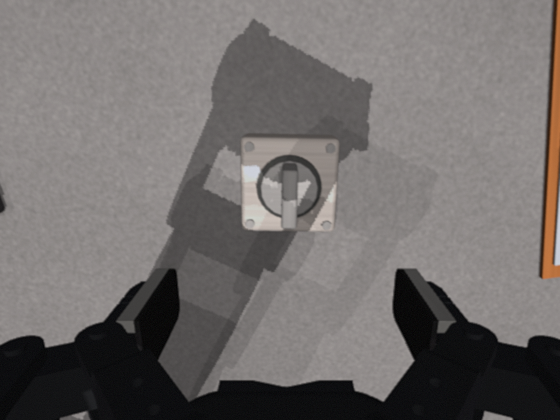

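The wrist view shows the knob centred at (290,195), with its bar pointing up the picture. That gives the axis at (0.493, -0.309) and the bar at -9.9°.

```bash
python3 -c "
from h import *
st(); plan([.493,-.3092,.068],-9.9)"
```

```text
t 1.8 p [ 0.4925 -0.3094  0.2199] yaw -8.9 tilt [-0.001  0.   ] F [-0.5  0.1 -0.2] M [0.06 0.05 0.  ] w 85.6 q [-0.62  0.22  1.27 -0.    1.65  1.1 ]
linear [0.012, -0.005, 3.037] rot [0.0, 0.001, 0.017] rows 3.0
```

Call:
move_arm --linear '[[0.01, 0, 0.8], [0.01, 0, 1.6], [0.01, 0, 2.4], [0.01, 0, 3.04], [0.01, 0, 3.04]]' --rot '[[0, 0, 0.017], [0, 0, 0.017], [0, 0, 0.017], [0, 0, 0.017], [0, 0, 0.017]]' --jaw 40

```text
clock: 2.3
eef_pos: [0.4908, -0.3103, 0.0655]
ee_rot: [-3.128, 0.276, 0.005]
ft_force: [-0.5, 0.3, 1.0]
grip_width: 0.0398
gripper_force: 0.0
```

Call:
move_arm --linear '[[0, 0, 0], [0, 0, 0], [0, 0, 0], [0, 0, 0], [0, 0, 0]]' --rot '[[0, 0, 0], [0, 0, 0], [0, 0, 0], [0, 0, 0], [0, 0, 0]]' --jaw 0 --grip_force 60

```text
clock: 2.8
eef_pos: [0.4929, -0.3088, 0.0695]
ee_rot: [-3.128, 0.272, -0.001]
ft_force: [-1.6, 8.3, 3.5]
grip_width: 0.0108
gripper_force: 59.1
```

```bash
python3 -c "
from h import *
st()"
```

```text
t 2.8 p [ 0.4929 -0.3088  0.0695] yaw -10.0 tilt [0.001 0.002] F [-1.6  8.3  3.5] M [1.09 0.21 0.02] w 10.8 q [-0.62  0.34  1.44  0.    1.36  1.12]
```

Call:
move_arm --linear '[[0, -0.01, 0], [0, -0.01, 0], [0, -0.01, 0], [0, -0.01, 0], [0, -0.01, 0]]' --rot '[[0, 0, 0.12], [0, 0, 0.25], [0, 0, 0.4], [0, 0, 0.55], [0, 0, 0.7]]'

```text
clock: 3.3
eef_pos: [0.4929, -0.3087, 0.0695]
ee_rot: [-2.841, 1.337, 0.0]
ft_force: [-1.6, 6.4, 3.7]
grip_width: 0.011
gripper_force: 59.1
```

```bash
python3 -c "
from h import *
st()"
```

```text
t 3.3 p [ 0.4929 -0.3087  0.0695] yaw -50.4 tilt [0.    0.001] F [-1.6  6.4  3.7] M [0.82 0.33 0.14] w 11.0 q [-0.62  0.34  1.44  0.    1.36  1.83]
```

Call:
move_arm --linear '[[0, 0, 0], [0, 0, 0], [0, 0, 0], [0, 0, 0], [0, 0, 0]]' --rot '[[0, 0, 0.1], [0, 0, 0.2], [0, 0, 0.3], [0, 0, 0.36], [0, 0, 0.36]]'

```text
clock: 3.8
eef_pos: [0.4929, -0.3086, 0.0695]
ee_rot: [-2.561, 1.818, 0.0]
ft_force: [-0.8, 6.8, 3.8]
grip_width: 0.0108
gripper_force: 59.2
```

```bash
python3 -c "
from h import *
st()"
```

```text
t 3.8 p [ 0.4929 -0.3086  0.0695] yaw -70.7 tilt [0.    0.001] F [-0.8  6.8  3.8] M [0.85 0.33 0.35] w 10.8 q [-0.62  0.34  1.44  0.    1.36  2.18]
```

Call:
move_arm --linear '[[0, 0, 0], [0, 0, 0], [0, 0, 0]]' --rot '[[0, 0, 0.05], [0, 0, 0.07], [0, 0, 0.07]]'

```text
clock: 4.1
eef_pos: [0.4929, -0.3086, 0.0696]
ee_rot: [-2.499, 1.903, 0.0]
ft_force: [-1.5, 5.6, 3.9]
grip_width: 0.011
gripper_force: 71.6
```

```bash
python3 -c "
from h import *
st()"
```

```text
t 4.1 p [ 0.4929 -0.3086  0.0696] yaw -74.6 tilt [0.    0.001] F [-1.5  5.6  3.9] M [0.9  0.36 1.5 ] w 11.0 q [-0.62  0.34  1.44  0.    1.36  2.25]
```

It's at the stop: the torque jumped to 1.5 N m. Now I let go.

Call:
move_arm --linear '[[0, 0, 0], [0, 0, 0], [0, 0, 0], [0, 0, 0], [0, 0, 0]]' --rot '[[0, 0, -0.05], [0, 0, -0.05], [0, 0, -0.05], [0, 0, -0.05], [0, 0, -0.05]]' --jaw 85

```text
clock: 4.6
eef_pos: [0.4928, -0.3098, 0.0685]
ee_rot: [2.543, -1.845, 0.001]
ft_force: [-0.1, 0.7, -0.8]
grip_width: 0.082
gripper_force: 0.0
```

Call:
move_arm --linear '[[0, 0, -0.5], [0, 0, -1.5], [0, 0, -2.5], [0, 0, -3.0], [0, 0, -3.0]]' --rot '[[0, 0, 0], [0, 0, 0], [0, 0, 0], [0, 0, 0], [0, 0, 0]]'

```text
clock: 5.1
eef_pos: [0.4941, -0.3105, 0.224]
ee_rot: [2.543, -1.844, 0.016]
ft_force: [0.9, 0.3, -0.8]
grip_width: 0.0846
gripper_force: 0.0
```

```bash
python3 -c "
from h import *
st(); c=grab('wrist','w2.png'); P=cloud(c)
print(bar(P,[.493,-.309],.065,.09))
plan([.475,.235,.24],54.5)
"
```

```text
t 5.1 p [ 0.4941 -0.3105  0.224 ] yaw -71.9 tilt [ 0.008 -0.006] F [ 0.9  0.3 -0.8] M [-0.03  0.01  0.01] w 84.6 q [-0.62  0.22  1.27 -0.    1.64  2.2 ]
{'c': array([ 492.9, -309.3]), 'm': array([ 493.2, -310.7,   77.6]), 'size': array([46. , 12.5]), 'ang': -9.7, 'n': 1087}
linear [-10.473, -3.039, -0.422] rot [-0.004, -0.002, 0.936] rows 10.9
```

The knob has sprung back to -9.7°. Next is the cap. I use yaw +54.5°, because the other half-turn would take joint 6 past its range.

Call:
move_arm --linear '[[-10.47, -3.04, 0], [-10.47, -3.04, 0], [-10.47, -3.04, 0], [-10.47, -3.04, 0], [-10.47, -3.04, 0]]' --rot '[[0, 0, -0.15], [0, 0, -0.3], [0, 0, -0.45], [0, 0, -0.6], [0, 0, -0.75]]'

```text
clock: 5.65
eef_pos: [0.4831, -0.0576, 0.2161]
ee_rot: [3.044, -0.775, -0.005]
ft_force: [1.1, -0.8, -0.0]
grip_width: 0.0849
gripper_force: 0.0
```

```bash
python3 -c "
from h import *
st(); plan([.477,.246,.22],54.5)
"
```

```text
t 5.65 p [ 0.4831 -0.0576  0.2161] yaw -28.6 tilt [-0.003  0.   ] F [ 1.1 -0.8 -0. ] M [ 0.04 -0.05  0.04] w 84.9 q [-0.19 -0.04  1.56 -0.    1.62  1.88]
linear [-3.014, -5.274, -0.074] rot [-0.001, 0.003, -1.45] rows 9.7
```

Call:
move_arm --linear '[[-3.01, -5.27, -0.07], [-3.01, -5.27, -0.07], [-3.01, -5.27, -0.07], [-3.01, -5.27, -0.07], [-3.01, -5.27, -0.07]]' --rot '[[0, 0, -0.15], [0, 0, -0.3], [0, 0, -0.45], [0, 0, -0.6], [0, 0, -0.75]]'

```text
clock: 6.15
eef_pos: [0.4796, 0.1922, 0.2191]
ee_rot: [3.116, 0.394, -0.004]
ft_force: [0.7, -1.0, -0.1]
grip_width: 0.0852
gripper_force: 0.0
```

```bash
python3 -c "
from h import *
st(); plan([.477,.246,.22],54.5)
"
```

```text
t 6.15 p [0.4796 0.1922 0.2191] yaw 14.4 tilt [-0.003 -0.001] F [ 0.7 -1.  -0.1] M [ 0.03  0.04 -0.02] w 85.2 q [ 0.31  0.04  1.47 -0.    1.63  1.63]
linear [0.217, -1.055, -0.02] rot [-0.001, 0.003, -0.7] rows 4.7
```

Call:
move_arm --linear '[[0.22, -1.05, 0], [0.22, -1.05, 0], [0.22, -1.05, 0], [0.22, -1.05, 0], [0.22, -1.05, 0]]' --rot '[[0, 0, -0.15], [0, 0, -0.3], [0, 0, -0.45], [0, 0, -0.6], [0, 0, -0.7]]'

```text
clock: 6.65
eef_pos: [0.4779, 0.2439, 0.2187]
ee_rot: [-2.793, -1.439, 0.006]
ft_force: [-0.6, 0.6, -0.8]
grip_width: 0.0851
gripper_force: 0.0
```

```bash
python3 -c "
from h import *
st(); c=grab('wrist','w3.png'); c=grab('wrist'); P=cloud(c);st()
print(bar(P,[.477,.246],.045,.07),bar(P,[.477,.246],.018,.03,.05))
for r in bot.spot_point('cap_mid','wrist')[:2]: print(r['p'],r['at'],atz(c,r['at'],.0295))
plan([.477,.246,.05],54.5)
"
```

```text
t 6.65 p [0.4779 0.2439 0.2187] yaw 54.5 tilt [-0.003 -0.002] F [-0.6  0.6 -0.8] M [-0.02 -0.02 -0.04] w 85.1 q [ 0.4   0.1   1.41 -0.    1.63  1.02]
t 6.75 p [0.478  0.2438 0.219 ] yaw 54.2 tilt [-0.003 -0.002] F [-0.2 -0.4 -0.2] M [0.02 0.03 0.01] w 84.9 q [ 0.4   0.1   1.41 -0.    1.63  1.03]
{'c': array([476.2, 248.9]), 'm': array([477.1, 250.4,  58.8]), 'size': array([50.1, 13.6]), 'ang': 54.3, 'n': 1080} {'c': array([476. , 249.1]), 'm': array([477.8, 251.4,  25.1]), 'size': array([79.2, 78.7]), 'ang': 16.6, 'n': 5030}
0.89 [191.6, 33.0] [0.48632342 0.38353663 0.0295    ]
0.83 [283.2, 176.8] [0.4783684  0.24852809 0.0295    ]
linear [0.032, -0.038, 3.385] rot [-0.001, 0.003, -0.008] rows 3.4
```

View pics/w3.png

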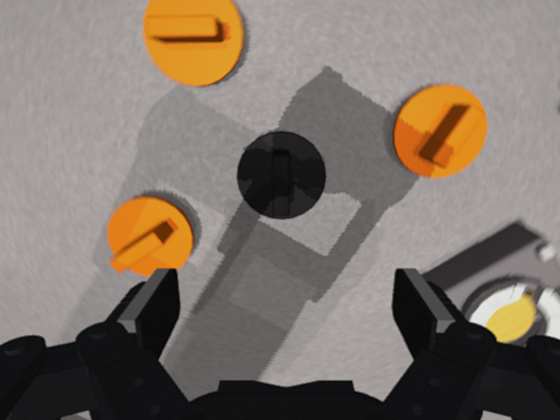

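The black cap is at (281,175) with its bar in line with the tool. Its centre is (0.4763, 0.2487).

```bash
python3 -c "
from h import *
st(); plan([.4763,.2485,.049],54.3)
"
```

```text
t 6.8 p [0.4781 0.2438 0.2193] yaw 54.0 tilt [-0.003 -0.001] F [ 0.4 -0.4  0.4] M [-0.03 -0.   -0.  ] w 84.8 q [ 0.4   0.1   1.41 -0.    1.63  1.03]
linear [0.064, -0.079, 3.405] rot [-0.001, 0.003, -0.004] rows 3.4
```

Call:
move_arm --linear '[[0.06, -0.08, 0.8], [0.06, -0.08, 1.6], [0.06, -0.08, 2.4], [0.06, -0.08, 3.1], [0.06, -0.08, 3.4]]' --rot '[[0, 0.003, 0], [0, 0.003, 0], [0, 0.003, 0], [0, 0.003, 0], [0, 0.003, 0]]' --jaw 45

```text
clock: 7.3
eef_pos: [0.4747, 0.2477, 0.0465]
ee_rot: [-2.797, -1.426, 0.007]
ft_force: [-0.3, 0.5, -0.1]
grip_width: 0.0454
gripper_force: 0.0
```

```bash
python3 -c "
from h import *
st(); bot.read_camera('wrist'); st(); plan([.4763,.2485,.049],54.3)
"
```

```text
t 7.3 p [0.4747 0.2477 0.0465] yaw 54.0 tilt [-0.005 -0.001] F [-0.3  0.5 -0.1] M [-0.01  0.03  0.  ] w 45.4 q [0.41 0.25 1.6  0.   1.29 1.04]
t 7.35 p [0.4745 0.2476 0.0458] yaw 54.1 tilt [-0.006 -0.001] F [-1.1 -0.5 -1.7] M [-0.06  0.05  0.02] w 45.1 q [0.41 0.25 1.6  0.   1.29 1.04]
linear [0.036, 0.018, -0.063] rot [-0.004, 0.004, -0.004] rows 0.1
```

Call:
move_arm --linear '[[0.03, 0.02, -0.04], [0.03, 0.02, -0.04], [0.03, 0.02, -0.04], [0.03, 0.02, -0.04], [0.03, 0.02, -0.04]]' --rot '[[0, 0.004, 0], [0, 0.004, 0], [0, 0.004, 0], [0, 0.004, 0], [0, 0.004, 0]]' --jaw 0 --grip_force 60

```text
clock: 7.85
eef_pos: [0.4798, 0.2499, 0.055]
ee_rot: [-2.794, -1.429, -0.015]
ft_force: [-1.1, -0.4, 6.1]
grip_width: 0.0128
gripper_force: 63.3
```

```bash
python3 -c "
from h import *
st()"
```

```text
t 7.85 p [0.4798 0.2499 0.055 ] yaw 54.2 tilt [0.007 0.007] F [-1.1 -0.4  6.1] M [-0.07  0.05  0.  ] w 12.8 q [0.41 0.25 1.59 0.   1.3  1.03]
```

Call:
move_arm --linear '[[0, 0, -0.6], [0, 0, -1.4], [0, 0, -2.2], [0, 0, -2.5], [0, 0, -2.5]]' --rot '[[0, 0, 0], [0, 0, 0], [0, 0, 0], [0, 0, 0], [0, 0, 0]]'

```text
clock: 8.35
eef_pos: [0.4791, 0.2492, 0.1805]
ee_rot: [-2.794, -1.43, -0.018]
ft_force: [0.3, 0.4, -2.4]
grip_width: 0.0125
gripper_force: 62.2
```

```bash
python3 -c "
from h import *
st(); c=grab('wrist'); st()
P=cloud(c); s=bot.sense(); p=s['eef_pos']
print(bar(P,p[:2],p[2]-.06,p[2]+.02,.055))
A=R.from_rotvec(s['ee_rot']); q=A.inv().apply(P-p); q=q[(np.hypot(q[:,0],q[:,1])<.06)&(q[:,2]>.015)&(q[:,2]<.04)]
print(len(q),np.percentile(q,[1,50,99],axis=0)*1e3)
plan([.569,.021,.17],43)
"
```

```text
t 8.35 p [0.4791 0.2492 0.1805] yaw 54.2 tilt [0.009 0.008] F [ 0.3  0.4 -2.4] M [-0.01 -0.01  0.04] w 12.5 q [0.41 0.12 1.47 0.   1.54 1.03]
t 8.4 p [0.4782 0.2488 0.1778] yaw 54.2 tilt [0.005 0.006] F [-0.9  0.5 -2.3] M [ 0.01 -0.01 -0.02] w 12.9 q [0.41 0.12 1.47 0.   1.54 1.03]
{'c': array([480.9, 252.8]), 'm': array([484.6, 256.4, 163.4]), 'size': array([79.1, 65.3]), 'ang': -28.3, 'n': 19071}
11643 [[-19.38533198 -36.98822837  19.79425314]
 [ 14.40134625   0.63908199  27.32105267]
 [ 36.53516246  38.39948462  31.93947277]]
linear [-2.633, 4.138, 0.139] rot [-0.0, -0.008, 0.195] rows 4.9
```

```bash
python3 -c "
from h import *
st(); plan([.516,-.03,.19],43)
"
```

```text
t 8.4 p [0.4782 0.2488 0.1778] yaw 54.2 tilt [0.005 0.006] F [-0.9  0.5 -2.3] M [ 0.01 -0.01 -0.02] w 12.9 q [0.41 0.12 1.47 0.   1.54 1.03]
linear [-4.077, 3.875, -0.272] rot [-0.0, -0.008, 0.195] rows 5.6
```

Call:
move_arm --linear '[[-4.08, 3.88, -0.27], [-4.08, 3.88, -0.27], [-4.08, 3.88, -0.27], [-4.08, 3.88, -0.27], [-4.08, 3.88, -0.27]]' --rot '[[0, -0.008, 0.195], [0, -0.008, 0.195], [0, -0.008, 0.195], [0, -0.008, 0.195], [0, -0.008, 0.195]]'

```text
clock: 8.9
eef_pos: [0.5106, -0.0006, 0.1857]
ee_rot: [-2.921, -1.151, 0.009]
ft_force: [1.1, -0.0, -1.2]
grip_width: 0.0126
gripper_force: 62.2
```

```bash
python3 -c "
from h import *
st(); plan([.516,-.03,.19],43)
"
```

```text
t 8.9 p [ 0.5106 -0.0006  0.1857] yaw 43.0 tilt [-0.006 -0.   ] F [ 1.1 -0.  -1.2] M [-0.04 -0.07  0.02] w 12.6 q [-0.07  0.04  1.54 -0.    1.57  0.75]
linear [-0.323, 0.503, -0.087] rot [-0.004, 0.004, 0.001] rows 0.6
```

Call:
move_arm --linear '[[-0.32, 0.5, -0.08], [-0.32, 0.5, -0.08], [-0.32, 0.5, -0.08], [-0.32, 0.5, -0.08], [-0.32, 0.5, -0.08]]' --rot '[[0, 0, 0], [0, 0, 0], [0, 0, 0], [0, 0, 0], [0, 0, 0]]'

```text
clock: 9.4
eef_pos: [0.5168, -0.0268, 0.1918]
ee_rot: [-2.921, -1.154, 0.004]
ft_force: [-0.7, 0.5, -1.2]
grip_width: 0.0125
gripper_force: 62.3
```

```bash
python3 -c "
from h import *
st(); c=grab('wrist','w4.png'); st()
for n,d in (('wrist',c),('scene',grab('scene'))):
  for r in bot.spot_point('socket_mouth',n)[:2]: print(n,r['p'],r['at'],atz(d,r['at'],.0635))
P=cloud(c); g=[.569,.021]
print(bar(P,g,.056,.075,.07)); print('box',bar(P,g,.03,.075,.1))
s=bot.sense();A=R.from_rotvec(s['ee_rot']); q=A.inv().apply(P-s['eef_pos'])
np.savez('p4.npz',P=P,q=q)
h=np.histogram(q[(np.hypot(q[:,0],q[:,1])<.06)][:,2]*1e3,bins=np.arange(-20,60,3)); print(h)
"
```

```text
t 9.4 p [ 0.5168 -0.0268  0.1918] yaw 43.1 tilt [-0.003 -0.   ] F [-0.7  0.5 -1.2] M [ 0.02  0.04 -0.04] w 12.5 q [-0.12  0.06  1.51 -0.    1.57  0.7 ]
t 9.45 p [ 0.5169 -0.0268  0.1921] yaw 43.1 tilt [-0.002 -0.   ] F [ 0.6  0.5 -0.8] M [ 0.02 -0.02 -0.07] w 12.9 q [-0.12  0.06  1.51 -0.    1.58  0.7 ]
wrist 0.92 [286.1, 99.9] [0.5680333  0.02062969 0.0635    ]
scene 0.83 [276.8, 214.7] [0.57267966 0.02479072 0.0635    ]
{'c': array([568.5,  21.5]), 'm': array([570.2,  22.9,  63. ]), 'size': array([92.5, 85.4]), 'ang': -44.2, 'n': 7701}
box {'c': array([568.5,  21.7]), 'm': array([571.3,  23.4,  50.7]), 'size': array([130.5, 110.4]), 'ang': -1.8, 'n': 26922}
(array([ 723,  356,  241,  349,  342, 4273,  548,  326,  333,  283,  270,
        168,   83,   71,   74,   72, 6603, 4602,  177,   33,    0,    0,
          0,    0,    0,    0]), array([-20, -17, -14, -11,  -8,  -5,  -2,   1,   4,   7,  10,  13,  16,
        19,  22,  25,  28,  31,  34,  37,  40,  43,  46,  49,  52,  55,
        58]))
```

View pics/w4.png

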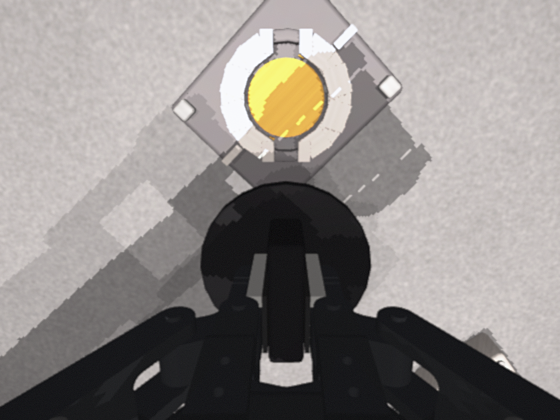

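The slots at (287,45) and (286,148) are in line with the held cap's bar at column 286. Next I fit the mouth circle and the flange circle.

```bash
cat >> h.py <<'E'
from scipy.optimize import least_squares
def edge(q,c,lo=-180,hi=180,inner=False,step=6):
    d=q[:,:2]-c; a=np.degrees(np.arctan2(d[:,1],d[:,0])); r=np.hypot(*d.T); E=[]
    for t in np.arange(lo,hi,step):
        m=(a>=t)&(a<t+step)
        if m.sum()>8:
            k=np.flatnonzero(m); rr=r[k]; E.append(q[k[rr.argmin() if inner else rr.argsort()[-2]],:2])
    return np.array(E)
def circ(E):
    f=least_squares(lambda x:np.hypot(E[:,0]-x[0],E[:,1]-x[1])-x[2],[*E.mean(0),.04],loss='soft_l1',f_scale=.0007)
    return np.round(f.x*1e3,2),np.round(np.median(np.abs(f.fun))*1e3,2),len(E)
E
python3 - <<'E'
from h import *
d=np.load('p4.npz'); P,q=d['P'],d['q']
g=np.array([.5685,.0213])
t=P[(P[:,2]>.059)&(P[:,2]<.068)]; r=np.hypot(*(t[:,:2]-g).T)
o=t[(r>.02)&(r<.0455)]; E=edge(o,g); E=E[np.hypot(*(E-g).T)>.041]; print('outer',circ(E))
E=edge(o,g,inner=True); E=E[np.hypot(*(E-g).T)<.031]; print('inner',circ(E))
rb=t[(r>.0455)&(r<.063)]; 
for s in (1,-1):
    k=rb[s*(rb[:,0]-g[0])>0]; print('rib',len(k),k[:,:2].mean(0)*1e3)
f=q[(q[:,2]>.0265)&(q[:,2]<.037)&(np.hypot(q[:,0],q[:,1])<.05)]
A=np.c_[f[:,:2],np.ones(len(f))]; co=np.linalg.lstsq(A,f[:,2],rcond=None)[0]; print('plane tilt deg',np.degrees(co[:2]),'z0',co[2]*1e3)
E=edge(f,np.zeros(2),-80,80); print('flange',circ(E)); print(circ(E[np.hypot(*E.T)>.03]))
b=q[(q[:,2]<0)&(q[:,2]>-.008)&(abs(q[:,1])<.012)&(np.abs(q[:,0])<.04)]
print('bar',np.percentile(b,[1,50,99],axis=0)*1e3, cv2.minAreaRect((b[:,:2]*1e3).astype(np.float32)))
E
```

```text
outer (array([568.54,  21.57,  43.39]), np.float64(0.34), 53)
inner (array([568.46,  21.59,  28.13]), np.float64(0.15), 52)
rib 215 [621.5669492   19.91591018]
rib 163 [515.45067624  23.26066044]
plane tilt deg [1.09745216 0.3514543 ] z0 30.701690773345533
flange (array([-3.  , -0.36, 39.51]), np.float64(0.1), 27)
(array([-3.  , -0.36, 39.51]), np.float64(0.1), 27)
bar [[-26.57478787 -10.46110486  -7.25100924]
 [  1.78917568   0.03406641  -3.23880886]
 [ 21.97210628  10.36436793  -0.70063192]] ((-2.788665771484375, 0.019298553466796875), (23.947669982910156, 50.69329071044922), 89.99994659423828)
```

```bash
python3 -c "
from h import *
st(); plan([.5707,.0234,.135],43.2)
"
```

```text
t 9.6 p [ 0.5171 -0.0273  0.1927] yaw 43.1 tilt [-0.001 -0.   ] F [ 0.3  0.7 -1. ] M [ 0.03 -0.   -0.02] w 13.0 q [-0.12  0.06  1.51 -0.    1.58  0.7 ]
linear [1.477, -0.008, 1.151] rot [-0.001, 0.001, -0.002] rows 1.9
```

Call:
move_arm --linear '[[0.7, 0, 0.3], [1.2, 0, 0.7], [1.48, -0.01, 1.15], [1.48, -0.01, 1.15], [1.48, -0.01, 1.15]]' --rot '[[0, 0.01, 0], [0, 0.01, 0], [0, 0.01, 0], [0, 0.01, 0], [0, 0.01, 0]]'

```text
clock: 10.1
eef_pos: [0.5706, 0.023, 0.1352]
ee_rot: [-2.919, -1.151, -0.011]
ft_force: [0.4, -0.7, -0.9]
grip_width: 0.0126
gripper_force: 62.1
```

```bash
python3 -c "
from h import *
st(); bot.read_camera('top'); bot.read_camera('top');st(); plan([.5707,.0234,.112],43.2)
"
```

```text
t 10.1 p [0.5706 0.023  0.1352] yaw 43.1 tilt [0.005 0.006] F [ 0.4 -0.7 -0.9] M [ 0.01 -0.02 -0.07] w 12.6 q [-0.03  0.24  1.42  0.01  1.47  0.79]
t 10.2 p [0.5711 0.0224 0.1368] yaw 43.0 tilt [0.008 0.006] F [-0.1  1.  -0.7] M [-0.02 -0.05  0.01] w 12.7 q [-0.03  0.24  1.42  0.01  1.47  0.79]
linear [0.002, -0.021, 0.496] rot [0.001, -0.01, -0.004] rows 0.5
```

Call:
move_arm --linear '[[0, -0.02, 0.12], [0, -0.02, 0.24], [0, -0.02, 0.36], [0, -0.02, 0.48], [0, -0.02, 0.48]]' --rot '[[0, 0, -0.003], [0, 0, -0.003], [0, 0, -0.003], [0, 0, -0.003], [0, 0, -0.003]]'

```text
clock: 10.7
eef_pos: [0.5697, 0.0237, 0.1098]
ee_rot: [-2.917, -1.154, -0.009]
ft_force: [-0.3, 0.1, -0.7]
grip_width: 0.0127
gripper_force: 62.1
```

```bash
python3 -c "
from h import *
st(); plan([.5707,.0234,.102],43.2)
"
```

```text
t 10.7 p [0.5697 0.0237 0.1098] yaw 43.2 tilt [0.004 0.006] F [-0.3  0.1 -0.7] M [-0.04  0.   -0.04] w 12.7 q [-0.03  0.26  1.45  0.01  1.42  0.79]
linear [0.009, 0.019, 0.156] rot [-0.002, -0.007, -0.0] rows 0.2
```

It's in the mouth without contact. I push it home.

Call:
move_arm --linear '[[0, 0, 0.06], [0, 0, 0.12], [0, 0, 0.17], [0, 0, 0.21], [0, 0, 0.21]]' --rot '[[0, 0, 0], [0, 0, 0], [0, 0, 0], [0, 0, 0], [0, 0, 0]]'

```text
clock: 11.2
eef_pos: [0.5705, 0.0238, 0.1016]
ee_rot: [-2.918, -1.155, -0.013]
ft_force: [-3.2, -0.1, 4.4]
grip_width: 0.0125
gripper_force: 62.9
```

```bash
python3 -c "
from h import *
st(); c=grab('wrist'); st()
s=bot.sense();A=R.from_rotvec(s['ee_rot']); P=cloud(c); q=A.inv().apply(P-s['eef_pos'])
f=(q[:,2]>.022)&(q[:,2]<.037)&(np.hypot(q[:,0]+.003,q[:,1])<.038)
print(np.median(P[f],axis=0), np.linalg.lstsq(np.c_[P[f][:,:2],np.ones(f.sum())],P[f][:,2],rcond=None)[0])
print(circ(edge(P[f|((P[:,2]>.068)&(P[:,2]<.078)&(np.hypot(q[:,0]+.003,q[:,1])<.045))],np.array([.5685,.0216]),-40,126)))
"
```

```text
t 11.2 p [0.5705 0.0238 0.1016] yaw 43.2 tilt [0.007 0.006] F [-3.2 -0.1  4.4] M [ 0.04  0.49 -0.01] w 12.5 q [-0.03  0.27  1.46  0.01  1.41  0.79]
t 11.25 p [0.5705 0.0239 0.1016] yaw 43.2 tilt [0.007 0.006] F [-4.1  0.2  5.7] M [-0.02  0.57 -0.02] w 12.9 q [-0.03  0.27  1.46  0.01  1.41  0.79]
[0.5842538  0.03785354 0.07169865] [-0.00124564  0.00588159  0.07229312]
(array([568.78,  21.82,  39.38]), np.float64(0.11), 28)
```

Home: the flange top is at 71.7 mm against 71.5 mm expected. Now I twist clockwise about the cap's axis.

Call:
move_arm --linear '[[-0.001, 0.009, 0.02], [-0.004, 0.017, 0.03], [-0.008, 0.025, 0.03], [-0.012, 0.032, 0.03], [-0.012, 0.032, 0.03]]' --rot '[[0, 0, 0.15], [0, 0, 0.3], [0, 0, 0.45], [0, 0, 0.6], [0, 0, 0.6]]'

```text
clock: 11.75
eef_pos: [0.5723, 0.0224, 0.1015]
ee_rot: [-3.127, -0.235, -0.017]
ft_force: [-2.0, 0.8, 10.1]
grip_width: 0.0131
gripper_force: 63.7
```

```bash
python3 -c "
from h import *
st(); plan([.5714,.0215,.1016],-1.8)
"
```

```text
t 11.75 p [0.5723 0.0224 0.1015] yaw 8.6 tilt [0.01  0.006] F [-2.   0.8 10.1] M [-0.07  0.42 -0.02] w 13.1 q [-0.03  0.27  1.45  0.01  1.4   1.39]
linear [-0.021, 0.014, -0.002] rot [-0.006, -0.011, 0.181] rows 1.2
```

Call:
move_arm --linear '[[0, 0.006, 0], [-0.003, 0.009, 0], [-0.003, 0.009, 0]]' --rot '[[0, 0, 0.1], [0, 0, 0.18], [0, 0, 0.18]]'

```text
clock: 12.05
eef_pos: [0.5725, 0.0217, 0.1016]
ee_rot: [-3.135, 0.044, -0.017]
ft_force: [0.2, 0.3, 10.0]
grip_width: 0.0128
gripper_force: 63.7
```

```bash
python3 -c "
from h import *
for i in range(4): st(); c=grab('wrist','w5.png')
P=cloud(c); s=bot.sense(); A=R.from_rotvec(s['ee_rot']); q=A.inv().apply(P-s['eef_pos'])
k=(q[:,2]<0)&(q[:,2]>-.008)&(abs(q[:,1])<.0075)&(q[:,0]<.03)&(q[:,0]>-.03); print(k.sum())
print(cv2.minAreaRect((P[k][:,:2]*1e3).astype(np.float32)))
g=np.array([.5685,.0216]); r=np.hypot(*(P[:,:2]-g).T)
f=(P[:,2]>.068)&(P[:,2]<.076)&(r<.045); print('flange z',np.median(P[f][:,2])); print(circ(edge(P[f],g,-80,80)))
rb=P[(r>.047)&(r<.063)&(P[:,2]>.052)&(P[:,2]<.07)]; print('rib',len(rb),rb.mean(0))
"
```

```text
t 12.05 p [0.5725 0.0217 0.1016] yaw -1.6 tilt [0.011 0.006] F [ 0.2  0.3 10. ] M [-0.26  0.19  0.1 ] w 12.8 q [-0.03  0.27  1.46  0.01  1.4   1.57]
t 12.1 p [0.5724 0.0217 0.1016] yaw -1.5 tilt [0.011 0.006] F [-1.2  0.6  9. ] M [-0.28  0.22  0.12] w 12.8 q [-0.03  0.27  1.46  0.01  1.4   1.57]
t 12.15 p [0.5724 0.0217 0.1016] yaw -1.5 tilt [0.011 0.006] F [-0.2  0.3  9.1] M [-0.25  0.25  0.03] w 12.8 q [-0.03  0.27  1.46  0.01  1.4   1.57]
t 12.2 p [0.5724 0.0217 0.1016] yaw -1.5 tilt [0.011 0.006] F [-0.8  1.   9.5] M [-0.23  0.25  0.11] w 12.7 q [-0.03  0.27  1.46  0.01  1.4   1.57]
4339
((569.9241943359375, 21.77069091796875), (14.95821475982666, 50.90446090698242), 88.51426696777344)
flange z 0.07172692186939425
(array([570.16,  21.32,  39.43]), np.float64(0.07), 27)
rib 431 [0.60889282 0.02022252 0.06336092]
```

View pics/w5.png

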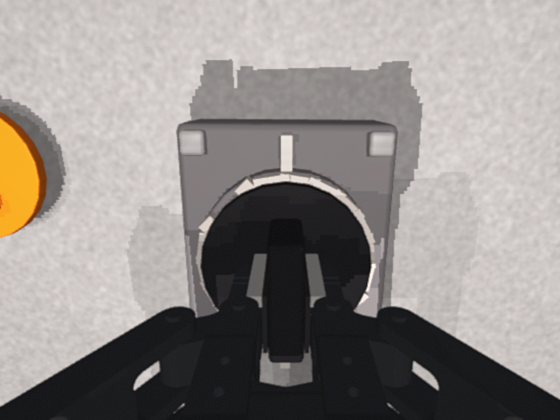

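The bar (column 286) is in line with the rib (287) at -1.5° against -1.8°. The flange is still home, and about 0.1 N m of spring torque is felt. I hand in while still gripping.

```bash
python3 -c "
from plant import bot
print(bot.close_job())"
```

```text
the job is handed in; nothing more can be done
None
```

I twisted the reset knob to its stop and let it spring back. I then pushed the cap fully home and twisted it to half-way, with its bar within about 0.3° of the ribs, and handed in at about 12 s while still gripping it there.

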